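Seat the jar carrier plate on its locating pin

TASK

Pick up the blue carrier plate by its black handle, lay it on the aluminium locating base with its far edge against the steel fence, and slide it gently along the fence until its hole finds the brass pin and the plate drops fully home, flat on the base. Keep the pressure light while feeling for the pin, let go of the plate, and leave the jars, screwdriver, brass weight and stopwatch where they are.

Things in the scene. Friction and masses are not known exactly. Their poses are not given: they have to be found in the camera images.
- base: aluminium locating base fixed to the bench; origin centre of its underside, x to the far side, z up. Deck 130 (x) x 180 (y) mm, its flat top at z = 14 mm. A steel fence runs along y over the whole far side: near face at x = +45 mm, top at z = 36 mm
- slot (a point): middle of the dark slot in the base, on the deck's top; axes as the base's; 14.7 mm ahead of and 36 mm to the right (-y) of the base's middle. A rigid brass pin, 10 mm diameter, stands 7.5 mm above the deck in it (top bevelled to 8.4 mm), 30.3 mm from the fence, clamped anywhere up to 14 mm either way along y from here; where is not reported and changes
- plate: loose blue carrier plate, 90 (x) x 130 (y) x 6 mm, 0.15 to 0.28 kg; origin centre of its underside, z up. One round through hole, 12.4 mm diameter, at x = +15, y = -36 mm, 30 mm from the +x edge, which goes against the fence; with that edge pressed to the fence, the hole is in line with the pin within 0.3 mm across the fence
- plate_grip (a point): centre of the plate's black bar handle, 29 mm above the plate's underside over its middle. The bar is 70 mm long (x) x 14 mm wide (y, grip across this) x 26 mm high, its top 42 mm and bottom 16 mm above the underside; axes as the plate's
- plate_hole (a point): centre of the hole in the plate's underside; axes as the plate's. (Surroundings to keep clear of, fixed: a stand with apparatus on the left, x 0.12 to 0.45, y 0.54 to 0.68 m, up to 0.28 m high; a large beige instrument at x over 0.57, y -0.33 to -0.03 m)
- jar_brown: brown sample jar with black lid, 54 mm diameter, 65 mm high, a bystander; origin centre of its underside
- jar_cream: cream sample jar with white lid, 57 mm diameter, 67 mm high, a bystander; origin centre of its underside
- screwdriver: screwdriver with yellow handle, 174 mm long, lying on the bench, a bystander; origin centre of its underside
- weight: brass weight, 29 mm diameter, 44 mm high, a bystander; origin centre of its underside
- stopwatch: black stopwatch, 73 x 58 x 14 mm, lying on the bench, a bystander; origin centre of its underside
Mind the look-alikes: they are no part of the job. Of the things like the plate, leave any that is pink; of the rest the smaller one is meant.

How it is judged:
By the outcome, as a careful person would: the job done as asked, in the order asked, and still so for the second after the job is handed in, with the robot touching nothing.
It also fails if it takes over 72 s, if anything falls off the work surface, if the arm or the gripper's body presses on something with over 40 N, if the wrist force passes 120 N, or if a joint passes its speed limit or range.

ROBOT

A 6-joint arm with a two-finger parallel gripper is mounted at the origin on a cart in front of the work surface, level with it; the furniture and walls round the work are solid. World frame = base frame: x ahead of the robot, y to its left, z up, the work surface at z = 0. Lengths are in mm, angles in rad, forces in N, time in s.
With the tool pointing down it reaches from about 325 to 1000 mm from the base axis. Payload 5.1 kg.
Tool frame: the origin (TCP) lies at the very end of the fingers, on their centre line; the grasp point (between the pads) lies r.pinch_z behind it (r.pinch_z is the distance from the TCP to the grasp point, in mm); z points along the fingers, y is the line along which they close (so a half turn about z gives the same grasp; the last joint's range is limited). The gripper opens to 85 mm and grips with 20 to 120 N. Pads are 22 mm wide; open, the fingers measure 114 mm over their backs; the gripper's body (76 mm by 85 mm) begins 54 mm behind the grasp point. The pads swing forward as they close: fully open they stand 13 mm farther back than shut.
Start: joints at [1.182, 0.124, 1.65, -0, 1.367, -0.083], TCP at [195.707, 619.825, 231.322] pointing down, gripper open.
Joint ranges: [-2.61, 2.61], [-1.02, 2.33], [0.03, 2.71], [-1.35, 4.49], [0.32, 2.68], [-2.91, 2.91]. Speed limits (rad/s): [2.57, 2.57, 3.14, 3.14, 3.14, 3.14].

INTERFACE

Orientations are given as a unit quaternion [w, x, y, z].
In Python, from cell import telemetry, eyes, r, finder gives the robot as it stands.
- The arm moves only by the tool send_rows, never from a script. Its arguments are lists of equal length, an entry for each row: "jaw": the opening, from 0 (shut) to 1 (fully open); "xyz": the shift along the tool's x, y, z in cm, a list of three; "dr": the turn, a rotation vector about the tool's x, y, z in degrees, a list of three. In form: {"jaw": [jaw, ...], "xyz": [[x, y, z], ...], "dr": [[rx, ry, rz], ...]}. A call has 1 to 10 rows; each row is the pose to reach, as a shift and turn from the pose commanded when the call began, along the tool's axes at that moment; what a row does not reach only later rows make up. A row lasts 1/8 s, in which the tool goes at most 62.5 mm and 10.7 degrees, less where a joint would pass 70% of its speed; a pose out of reach is approached as far as the arm can. A call with a gripper value outside its range is refused whole. The fingers move at their own pace and stop on an object; "newtons" is the grip in N (left out, the last holds). Time passes only in rows, so rows that repeat a pose let the fingers close. It gives the time, the measured TCP pose, the force, the opening and the grip force at its end, in the units of the state.
- telemetry.state(): the state, without advancing time (a new reading comes with each control period).
- eyes.get_image(name): name is "side" or "top"; returns the picture (400x640x3 uint8, red, green, blue); there is no depth.
- eyes.calibration(name): a dict with "intrinsics" (3x3 intrinsics, pixels), "k1" (the pictures are not rectified: a ray, as slopes to the right and down, at radius r is drawn at 1 + k1 r^2 times it, then the intrinsics apply), "pose" (4x4, takes a point from camera to world coordinates). Camera axes: x right, y down, z forward; pixel columns grow to the right and rows downward; lengths in mm; the calibration is good to about 2 mm. A picture is of the moment at which its call begins. calibration takes no time and is no camera call.
- r.sign_off(): hands the job in; it is judged then, once.
Trained networks look in the newest picture that a camera, given by its name, has taken for a name from the list of things; names that differ only in an ending like _2 or _b are one class to them, and where a whole thing is asked for, a point or a joint stands for the part that bears it (a point fixed in the world has none). Each returns a list of dicts, best first, with "p" (0 to 1); they miss things now and then, are a little off and sometimes report something else, mostly with a low value. They report only what shows in the picture. A call takes as long as a camera call. They do not tell look-alikes from the thing itself.
- finder.cut_out(camera, target): "region" (400x640 bool, what is visible of it) and "bbox" ([left, top, right, bottom] in pixels, round what is visible of it).
The state is a dict: "t": time; "qpos": joint angles; "joint_velocities": joint speeds; "joint_torque": joint torques, N m; "position": TCP position; "ee_rot": TCP orientation; "force": force on the tool from outside, world axes, zero at the start; "ft_torque": the same for the moment, N m; "gripper_width": finger opening in mm; "gripper_force": force on a finger pad.
Only numpy, scipy, OpenCV 4.12 (cv2) and the standard library are available. Lean on these libraries where they do the work, as an engineer would, in place of code of your own. Each camera call takes 0.05 s, during which the arm holds its last target. There are 200 camera calls.

## Working session

There is one attempt and no reset: what is moved stays moved. The work goes in short steps, Python scripts to look and compute and a tool call to move; the robot and the scene stay as the last step left them, time stands still between calls to the robot, and variables do not carry over. Pictures are saved under pics/ and viewed, at most 10 in all, crops included, and the job is handed in when it is done.

Besides the shell and the picture viewer there is one more tool, called after "Request:" by a JSON object that holds its "api" and its "payload", one argument or row to a line. send_rows: Moves the arm, as the interface text tells. Its arguments: {"type":"object","properties":{"jaw":{"type":"array","items":{"type":"number"}},"xyz":{"type":"array","items":{"type":"array","items":{"type":"number"}}},"dr":{"type":"array","items":{"type":"array","items":{"type":"number"}}},"newtons":{"type":"number"}},"required":["jaw","xyz","dr"]}

```bash
mkdir -p pics; ls
python3 - <<'E'
from cell import telemetry, eyes, r, finder
import cv2,numpy as np
for c in ("side","top"):
    im=eyes.get_image(c); cv2.imwrite(f"pics/{c}0.png",im[:,:,::-1])
    k=eyes.calibration(c); print(c,k["k1"],np.round(k["intrinsics"],1).tolist(),np.round(k["pose"],3).tolist())
    for t in ("plate","base"):
        for d in finder.cut_out(c,t): print(c,t,round(d["p"],2),d["bbox"])
print(r.pinch_z, telemetry.state())
E
```

```text
pics
side -0.1647636324074117 [[512.4, 0.0, 320.0], [0.0, 512.4, 205.0], [0.0, 0.0, 1.0]] [[0.992, -0.094, 0.087, 248.582], [-0.126, -0.595, 0.793, -1398.457], [-0.023, -0.798, -0.602, 1121.185], [0.0, 0.0, 0.0, 1.0]]
side plate 0.75 [317.2, 149.1, 349.1, 168.2]
side plate 0.69 [241.3, 148.8, 287.8, 177.1]
side plate 0.67 [320.2, 122.6, 350.1, 139.5]
side base 0.81 [323.4, 183.9, 361.7, 222.1]
top -0.09429212473153017 [[491.2, 0.0, 318.2], [0.0, 491.2, 211.8], [0.0, 0.0, 1.0]] [[-0.087, -0.93, 0.356, -224.937], [-0.996, 0.078, -0.041, 102.53], [0.01, -0.358, -0.934, 1782.287], [0.0, 0.0, 0.0, 1.0]]
top plate 0.85 [156.4, 186.8, 194.7, 220.3]
top plate 0.57 [205.5, 193.6, 239.1, 224.8]
top base 0.97 [285.4, 178.7, 335.9, 222.6]
top base 0.16 [204.5, 195.7, 243.5, 221.1]
18.700000000000003 {'t': 0.3, 'qpos': array([ 1.18235569e+00,  1.24061245e-01,  1.65077896e+00,  3.36415610e-05,
        1.36749806e+00, -8.25988174e-02]), 'joint_velocities': array([-0.00205649, -0.00183465, -0.00471959, -0.00069022,  0.00148971,
       -0.00171326]), 'joint_torque': array([ 6.54130054e-05, -4.22980714e+01, -3.65042531e+01, -1.52586981e-04,
        3.88810120e-03,  3.52969391e-05]), 'position': array([195.64751877, 619.62688391, 230.86958613]), 'ee_rot': array([-1.03012019e-04,  1.52328955e-01,  9.88329778e-01, -3.58670044e-04]), 'force': array([ 1.07630996, -0.69041402, -0.13832241]), 'ft_torque': array([-0.03326926, -0.04551326,  0.00791842]), 'gripper_force': 0.0, 'gripper_width': 85.14696827224165}
```

Run:
```python
import cv2
a=cv2.imread("pics/side0.png")[90:290,200:460]; cv2.imwrite("pics/s1.png",cv2.resize(a,None,fx=3,fy=3,interpolation=cv2.INTER_CUBIC))
b=cv2.imread("pics/top0.png")[130:290,130:390]; cv2.imwrite("pics/t1.png",cv2.resize(b,None,fx=3,fy=3,interpolation=cv2.INTER_CUBIC))
```

```text
(no output)
```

View pics/s1.png

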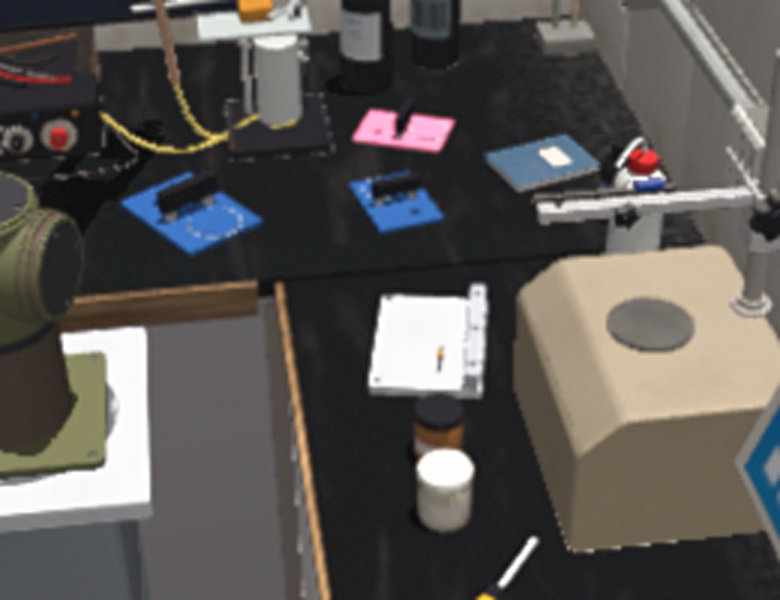

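View pics/t1.png

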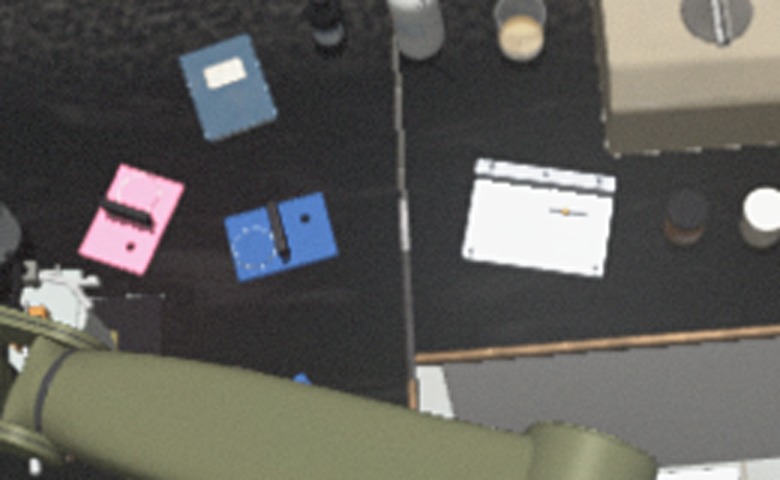

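```bash
cat > h.py <<'E'
import cv2,numpy as np
from scipy.optimize import minimize
from cell import telemetry, eyes, r, finder
def proj(c,P):
    k=eyes.calibration(c); T=np.linalg.inv(k["pose"]); p=P@T[:3,:3].T+T[:3,3]
    s=p[:,:2]/p[:,2:]; s=s*(1+k["k1"]*(s**2).sum(1,keepdims=True)); K=k["intrinsics"]
    return s@K[:2,:2].T+K[:2,2]
def ground(c,uv,z):
    k=eyes.calibration(c);K=k["intrinsics"]; d=(np.array(uv,float)-K[:2,2])/K[0,0]; s=d.copy()
    for _ in range(10): s=d/(1+k["k1"]*(s**2).sum())
    v=k["pose"][:3,:3]@np.r_[s,1]; o=k["pose"][:3,3]; return o+v*(z-o[2])/v[2]
def box(x0,x1,y0,y1,z0,z1): return np.array([[x,y,z] for x in(x0,x1) for y in(y0,y1) for z in(z0,z1)],float)
BASE=[box(-65,65,-90,90,0,14),box(45,65,-90,90,0,36)]
PLATE=[box(-45,45,-65,65,0,6),box(-35,35,-7,7,16,42)]
def place(P,q):
    c,s=np.cos(q[2]),np.sin(q[2]); R=np.array([[c,-s,0],[s,c,0],[0,0,1]]); return P@R.T+[q[0],q[1],q[3] if len(q)>3 else 0]
def render(c,M,q,S=8):
    im=np.zeros((400*S,640*S),np.uint8)
    for B in M:
        uv=(proj(c,place(B,q))+.5)*S-.5
        cv2.fillConvexPoly(im,cv2.convexHull(np.round(uv*16).astype(np.int32)),255,shift=4)
    return cv2.resize(im,(640,400),interpolation=cv2.INTER_AREA)/255.
def fit(masks,M,q0,z=0):
    def f(v):
        e=0
        for c,m in masks.items():
            w=render(c,M,[v[0],v[1],v[2]/100,z],4); e+=((w-m)**2).sum()/m.sum()
        return e
    s=np.array([[0,0,0],[8,0,0],[0,8,0],[0,0,8.]])
    v0=np.array([q0[0],q0[1],q0[2]*100])
    o=minimize(f,v0,method="Nelder-Mead",options=dict(initial_simplex=v0+s,xatol=.1,fatol=1e-4,maxiter=120))
    return np.r_[o.x[:2],o.x[2]/100],o.fun
E
python3 - <<'E'
from h import *
ms={"base":{}, "plate":{}}
for c in("side","top"):
    eyes.get_image(c)
    ms["base"][c]=finder.cut_out(c,"base")[0]["region"].astype(float)
    want=(333,158) if c=="side" else (222,209)
    D=finder.cut_out(c,"plate"); D.sort(key=lambda d:np.hypot((d["bbox"][0]+d["bbox"][2])/2-want[0],(d["bbox"][1]+d["bbox"][3])/2-want[1]))
    print(c,D[0]["bbox"]); ms["plate"][c]=D[0]["region"].astype(float)
for n,M,uv in(("base",BASE,(310,200)),("plate",PLATE,(222,209))):
    g=ground("top",uv,6); print(n,g)
    for sub in (("side","top"),("side",),("top",)):
        print(sub,min((fit({c:ms[n][c] for c in sub},M,[g[0],g[1],a]) for a in(-.2,.2)),key=lambda t:t[1]))
E
```

```text
side [317.5, 147.7, 347.6, 166.2]
top [205.1, 193.1, 239.8, 223.1]
base [504.34140028  52.68694177   6.        ]
('side', 'top') (array([ 4.89838247e+02,  5.61253653e+01, -2.24430123e-01]), np.float64(0.10749241532248668))
('side',) (array([ 4.89731531e+02,  5.94294645e+01, -2.17402532e-01]), np.float64(0.04688042015080142))
('top',) (array([ 4.91100424e+02,  5.50003721e+01, -2.26171053e-01]), np.float64(0.0452951689254133))
plate [495.26409558 396.73445333   6.        ]
('side', 'top') (array([4.97312248e+02, 3.92932617e+02, 1.88616223e-01]), np.float64(0.11270059819762387))
('side',) (array([4.94510327e+02, 3.93318426e+02, 2.20653083e-01]), np.float64(0.029409926763627497))
('top',) (array([5.00339614e+02, 3.92914484e+02, 2.06710863e-01]), np.float64(0.03629639201434919))
```

Request:
{"api": "send_rows", "payload": {
  "jaw": [1, 1, 1, 1, 1, 1, 1, 1, 1, 1],
  "xyz": [
    [0, 0, -5.5],
    [0, 0, -11],
    [-5, -1.8, -11],
    [-10.2, -3.6, -11],
    [-15.3, -5.4, -11],
    [-20.4, -7.2, -9],
    [-25.5, -9, -6],
    [-30.5, -10.8, -2],
    [-35.6, -12.6, 2],
    [-35.6, -12.6, 6]
  ],
  "dr": [
    [0, 0, 0],
    [0, 0, 0],
    [0, 0, -5],
    [0, 0, -10],
    [0, 0, -15],
    [0, 0, -20],
    [0, 0, -25],
    [0, 0, -29.5],
    [0, 0, -29.5],
    [0, 0, -29.5]
  ]
}}

```text
t: 1.85
position: [500.2, 390.6, 171.2]
ee_rot: [0.001, -0.102, 0.995, 0.0]
force: [-0.9, 0.7, -0.3]
gripper_width: 85.5
gripper_force: 0.0
```

```bash
cat >> h.py <<'E'
from scipy.spatial.transform import Rotation as Ro
def tool():
    s=telemetry.state(); q=s["ee_rot"]; return s,Ro.from_quat([q[1],q[2],q[3],q[0]])
def delta(x,y,z,yaw=None):
    "tool-axis shift (cm) and turn (deg) to bring TCP to world xyz, tool pointing down with tool y at yaw+90deg"
    s,R=tool(); d=R.inv().apply(np.array([x,y,z])-s["position"])/10
    out=[np.round(d,2)]
    if yaw is not None:
        best=None
        for k in(0,np.pi):
            G=Ro.from_matrix(np.array([[-np.cos(yaw),-np.sin(yaw),0],[-np.sin(yaw),np.cos(yaw),0],[0,0,-1]]).T.T) if 0 else Ro.from_euler("z",yaw+k)*Ro.from_matrix(np.diag([-1.,1,-1]))
            v=np.degrees((R.inv()*G).as_rotvec())
            if best is None or np.linalg.norm(v)<np.linalg.norm(best): best=v
        out.append(np.round(best,1))
    return out
E
python3 - <<'E'
from h import *
s=telemetry.state(); print(s["t"],s["position"],s["qpos"])
print(delta(497.5,393,60,.208))
ims={c:eyes.get_image(c) for c in("side","top")}
rows=[]
q=[497.5,393,.208]
for c,i in ims.items():
    im=i[:,:,::-1].copy()
    D=finder.cut_out(c,"plate"); print(c,[(round(d["p"],2),d["bbox"]) for d in D])
    S=4; w=(proj(c,np.array([[497,393,20]]))[0]).astype(int); x0,y0=max(w[0]-50,0),max(w[1]-35,0)
    b=cv2.resize(im[y0:y0+70,x0:x0+100],None,fx=8,fy=8,interpolation=cv2.INTER_CUBIC)[:,:800]
    for P in PLATE:
        uv=((proj(c,place(P,q))-[x0,y0]+.5)*8).astype(np.int32); cv2.polylines(b,[cv2.convexHull(uv)],True,(0,255,0),1)
    rows.append(cv2.resize(b,(480,336)))
cv2.imwrite("pics/p2.png",np.vstack(rows)[:600])
cv2.imwrite("pics/p2.png",cv2.resize(np.hstack(rows),(800,280)))
E
```

```text
1.85 [500.1521638  390.64269362 171.16658945] [ 5.78737865e-01  1.32476537e-01  1.74404967e+00 -5.30085158e-04
  1.26249349e+00 -1.19710925e+00]
[array([ 0.24,  0.28, 11.12]), array([ 0. ,  0.1, -0.2])]
side [(0.97, [317.8, 148.5, 346.4, 168.4]), (0.83, [320.2, 127.1, 348.3, 138.6]), (0.74, [243.5, 146.8, 290.8, 174.4])]
top [(0.67, [157.4, 187.3, 192.9, 220.2]), (0.62, [204.6, 200.5, 226.3, 223.3])]
```

View pics/p2.png

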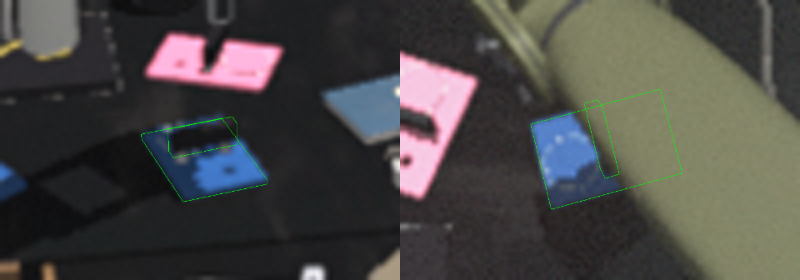

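Request:
{"api": "send_rows", "payload": {
  "jaw": [1, 1, 1, 1, 1, 0, 0, 0, 0, 0],
  "xyz": [
    [0.2, 0.3, 5],
    [0.2, 0.3, 9],
    [0.2, 0.3, 13],
    [0.2, 0.3, 15.7],
    [0.2, 0.3, 15.7],
    [0.2, 0.3, 15.7],
    [0.2, 0.3, 15.7],
    [0.2, 0.3, 15.7],
    [0.2, 0.3, 15.7],
    [0.2, 0.3, 15.7]
  ],
  "dr": [
    [0, 0, 0],
    [0, 0, 0],
    [0, 0, 0],
    [0, 0, 0],
    [0, 0, 0],
    [0, 0, 0],
    [0, 0, 0],
    [0, 0, 0],
    [0, 0, 0],
    [0, 0, 0]
  ],
  "newtons": 40
}}

```text
t: 3.3
position: [495.3, 395.2, 15.3]
ee_rot: [0.001, -0.104, 0.995, 0.0]
force: [-0.5, -1.9, 4.0]
gripper_width: 13.3
gripper_force: 40.3
```

Request:
{"api": "send_rows", "payload": {
  "jaw": [0, 0, 0, 0],
  "xyz": [
    [0, 0, -3],
    [0, 0, -7],
    [0, 0, -11],
    [0, 0, -11]
  ],
  "dr": [
    [0, 0, 0],
    [0, 0, 0],
    [0, 0, 0],
    [0, 0, 0]
  ]
}}

```text
t: 3.8
position: [496.6, 396.4, 128.0]
ee_rot: [0.003, -0.104, 0.995, 0.002]
force: [0.2, 0.2, -3.0]
gripper_width: 13.4
gripper_force: 39.5
```

Run:
```python
from h import *
s=telemetry.state(); print(s["t"],s["position"],s["force"],s["gripper_width"])
rows=[]; ms={}; B=np.array([490.5,56.5,-.222])
for c in("side","top"):
    im=eyes.get_image(c)[:,:,::-1].copy(); ms[c]=finder.cut_out(c,"base")[0]["region"].astype(float)
    S=12; w=proj(c,np.array([[490,56,14]]))[0].astype(int); x0,y0=w-[32,25]
    b=cv2.resize(im[y0:y0+50,x0:x0+64],None,fx=S,fy=S,interpolation=cv2.INTER_CUBIC)
    hsv=cv2.cvtColor(im,cv2.COLOR_BGR2HSV); m=(ms[c]>0)&(hsv[...,1]>110)&(hsv[...,2]>70)
    v,u=np.nonzero(m); ww=hsv[v,u,1].astype(float)
    print(c,list(zip(u,v,hsv[v,u].tolist())))
    if len(u): 
        uv=[(u*ww).sum()/ww.sum(),(v*ww).sum()/ww.sum()]; g=ground(c,uv,19); d=g[:2]-B[:2]; a=B[2]
        print(uv,g,"base frame",d@[np.cos(a),np.sin(a)],d@[-np.sin(a),np.cos(a)])
    for P in BASE+[box(14.2,15.2,-50,-22,14,14)]:
        cv2.polylines(b,[cv2.convexHull(((proj(c,place(P,B))-[x0,y0]+.5)*S).astype(np.int32))],True,(0,200,0),1)
    rows.append(cv2.resize(b,None,fx=.52,fy=.52))
cv2.imwrite("pics/b3.png",np.hstack(rows))
print(fit(ms,BASE,B))
```

```text
3.8 [496.57966258 396.38969355 128.03145984] [ 0.21506178  0.22666766 -2.97878746] 13.439880068838702
side [(np.int64(346), np.int64(207), [18, 113, 222]), (np.int64(346), np.int64(208), [18, 130, 187])]
[np.float64(346.0), np.float64(207.53497942386832)] [496.92226131  24.33008569  19.        ] base frame 13.34785611365098 -29.966373890894427
top [(np.int64(318), np.int64(200), [19, 116, 226])]
[np.float64(318.0), np.float64(200.0)] [496.42232232  22.11659309  19.        ] base frame 13.347555070433367 -32.23562231398115
(array([ 4.89687093e+02,  5.61798947e+01, -2.22496692e-01]), np.float64(0.10395934463012735))
```

View pics/b3.png

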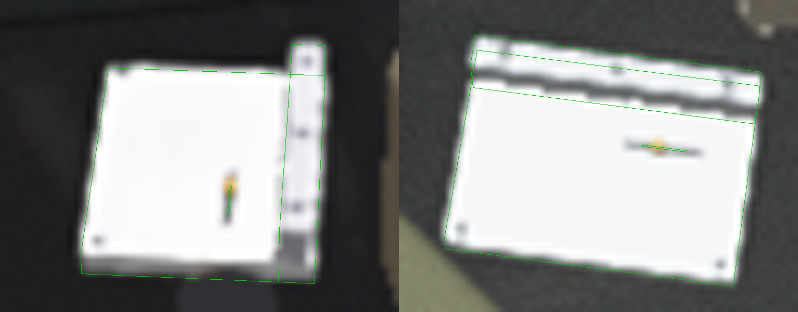

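Request:
{"api": "send_rows", "payload": {
  "jaw": [0, 0, 0, 0, 0, 0, 0, 0, 0, 0],
  "xyz": [
    [0.5, -2, 0],
    [1.6, -6, 0],
    [2.9, -11, 0],
    [4.2, -16, 0],
    [5.6, -21, 0],
    [6.9, -26, 0],
    [8, -30.3, 0],
    [8.6, -32.5, 1],
    [8.8, -33.3, 3],
    [8.8, -33.3, 5]
  ],
  "dr": [
    [0, 0, 2],
    [0, 0, 6],
    [0, 0, 10],
    [0, 0, 14],
    [0, 0, 18],
    [0, 0, 21],
    [0, 0, 23],
    [0, 0, 24.6],
    [0, 0, 24.6],
    [0, 0, 24.6]
  ]
}}

```text
t: 5.25
position: [476.4, 49.4, 72.7]
ee_rot: [-0.001, 0.111, 0.994, -0.0]
force: [-0.1, 1.1, -1.8]
gripper_width: 13.4
gripper_force: 39.6
```

Run:
```python
from h import *
s,R=tool(); print(s["t"],s["position"],s["force"],s["gripper_width"],s["qpos"],R.apply([1,0,0]))
yaw=np.arctan2(-R.apply([1,0,0])[1],-R.apply([1,0,0])[0]); print("yaw",yaw)
zu=s["position"][2]-15.3; B=np.array([489.9,56.3,-.222]); rows=[]; ms={}
q=[s["position"][0]+1.7*np.cos(yaw),s["position"][1]+1.7*np.sin(yaw),yaw,zu]
for c in("side","top"):
    im=eyes.get_image(c)[:,:,::-1].copy(); D=finder.cut_out(c,"plate")
    w=proj(c,np.array([[490,56,14]]))[0].astype(int)
    D.sort(key=lambda d:np.hypot((d["bbox"][0]+d["bbox"][2])/2-w[0],(d["bbox"][1]+d["bbox"][3])/2-w[1])); print(c,D[0]["p"],D[0]["bbox"])
    S=12;x0,y0=w-[32,28]
    b=cv2.resize(im[y0:y0+50,x0:x0+64],None,fx=S,fy=S,interpolation=cv2.INTER_CUBIC)
    for P,qq in [(P,B) for P in BASE]+[(P,q) for P in PLATE]:
        cv2.polylines(b,[cv2.convexHull(((proj(c,place(P,qq))-[x0,y0]+.5)*S).astype(np.int32))],True,(0,200,0) if len(qq)==3 else (0,0,255),1)
    rows.append(cv2.resize(b,None,fx=.52,fy=.52))
cv2.imwrite("pics/c4.png",np.hstack(rows))
```

```text
5.25 [476.37352483  49.43047849  72.70485512] [-0.05745416  1.13040859 -1.76362244] 13.351686646406183 [-8.54600255e-03 -9.98361050e-02  2.15908084e+00 -4.11837543e-04
  1.08410581e+00 -1.35581210e+00] [-0.97516228  0.22148554  0.00163988]
yaw -0.2233378860375894
side 0.93 [328.5, 185.8, 352.5, 207.9]
top 0.64 [194.2, 255.1, 252.2, 307.3]
```

View pics/c4.png

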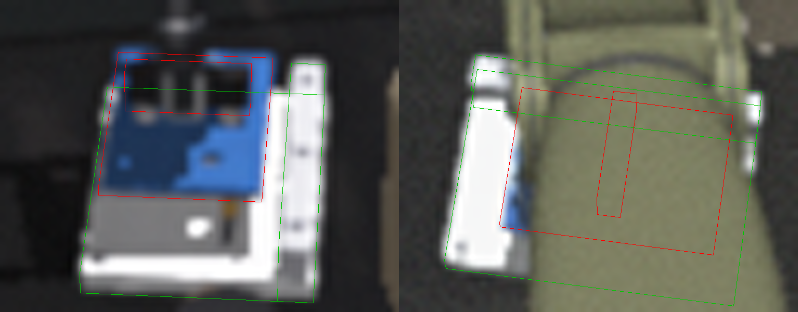

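Request:
{"api": "send_rows", "payload": {
  "jaw": [0, 0, 0, 0, 0],
  "xyz": [
    [0, 0, 1],
    [0, 0, 2],
    [0, 0, 2.8],
    [0, 0, 3.2],
    [0, 0, 3.2]
  ],
  "dr": [
    [0, 0, 0],
    [0, 0, 0],
    [0, 0, 0],
    [0, 0, 0],
    [0, 0, 0]
  ]
}}

```text
t: 6.08
position: [477.4, 51.1, 41.9]
ee_rot: [-0.0, 0.11, 0.994, -0.0]
force: [-0.4, -0.2, -2.7]
gripper_width: 13.3
gripper_force: 39.6
```

Request:
{"api": "send_rows", "payload": {
  "jaw": [0, 0, 0, 0, 0, 0, 0],
  "xyz": [
    [-0.2, 0, 0],
    [-0.4, 0, 0],
    [-0.55, 0, 0],
    [-0.7, 0, 0],
    [-0.8, 0, 0],
    [-0.8, 0, 0],
    [-0.8, 0, 0]
  ],
  "dr": [
    [0, 0, 0],
    [0, 0, 0],
    [0, 0, 0],
    [0, 0, 0],
    [0, 0, 0],
    [0, 0, 0],
    [0, 0, 0]
  ]
}}

```text
t: 6.95
position: [485.4, 49.3, 42.3]
ee_rot: [-0.0, 0.11, 0.994, -0.0]
force: [-0.6, -0.1, -2.5]
gripper_width: 13.3
gripper_force: 39.6
```

Request:
{"api": "send_rows", "payload": {
  "jaw": [0, 0, 0],
  "xyz": [
    [-0.1, 0, 0],
    [-0.2, 0, 0],
    [-0.2, 0, 0]
  ],
  "dr": [
    [0, 0, 0],
    [0, 0, 0],
    [0, 0, 0]
  ]
}}

```text
t: 7.32
position: [486.6, 49.1, 42.0]
ee_rot: [-0.001, 0.11, 0.994, 0.0]
force: [-3.7, 1.2, 0.9]
gripper_width: 13.2
gripper_force: 39.9
```

Request:
{"api": "send_rows", "payload": {
  "jaw": [0, 0, 0],
  "xyz": [
    [-0.1, 0, 0],
    [-0.15, 0, 0],
    [-0.15, 0, 0]
  ],
  "dr": [
    [0, 0, 0],
    [0, 0, 0],
    [0, 0, 0]
  ]
}}

```text
t: 7.7
position: [486.8, 49.0, 41.6]
ee_rot: [-0.003, 0.11, 0.994, 0.0]
force: [-7.8, 2.9, 1.4]
gripper_width: 13.0
gripper_force: 40.3
```

Request:
{"api": "send_rows", "payload": {
  "jaw": [0, 0, 0],
  "xyz": [
    [-0.1, 0, 0],
    [-0.1, 0, 0],
    [-0.1, 0, 0]
  ],
  "dr": [
    [0, 0, 0],
    [0, 0, 0],
    [0, 0, 0]
  ]
}}

```text
t: 8.07
position: [486.8, 49.0, 41.3]
ee_rot: [-0.004, 0.11, 0.994, 0.0]
force: [-11.3, 4.3, 4.3]
gripper_width: 13.6
gripper_force: 40.5
```

Request:
{"api": "send_rows", "payload": {
  "jaw": [0, 0, 0, 0],
  "xyz": [
    [0.25, 0, 0],
    [0.25, 0, 0.2],
    [0.25, 0, 0.4],
    [0.25, 0, 0.4]
  ],
  "dr": [
    [0, 0, 0],
    [0, 0, 0],
    [0, 0, 0],
    [0, 0, 0]
  ]
}}

```text
t: 8.57
position: [486.6, 48.9, 37.9]
ee_rot: [-0.001, 0.11, 0.994, -0.0]
force: [-4.5, 2.0, -1.0]
gripper_width: 13.2
gripper_force: 39.9
```

Request:
{"api": "send_rows", "payload": {
  "jaw": [0, 0, 0],
  "xyz": [
    [0, 0, 0.1],
    [0, 0, 0.1],
    [0, 0, 0.1]
  ],
  "dr": [
    [0, 0, 0],
    [0, 0, 0],
    [0, 0, 0]
  ]
}}

```text
t: 8.95
position: [486.7, 48.9, 37.0]
ee_rot: [-0.001, 0.11, 0.994, -0.0]
force: [-5.0, 1.8, -0.6]
gripper_width: 13.2
gripper_force: 40.0
```

Request:
{"api": "send_rows", "payload": {
  "jaw": [0, 0, 0],
  "xyz": [
    [0, 0, 0.1],
    [0, 0, 0.1],
    [0, 0, 0.1]
  ],
  "dr": [
    [0, 0, 0],
    [0, 0, 0],
    [0, 0, 0]
  ]
}}

```text
t: 9.32
position: [486.7, 48.9, 36.7]
ee_rot: [-0.001, 0.11, 0.994, -0.0]
force: [-7.9, 1.6, 5.1]
gripper_width: 13.3
gripper_force: 40.7
```

Request:
{"api": "send_rows", "payload": {
  "jaw": [0, 0, 0, 0],
  "xyz": [
    [0.1, 0.1, -0.02],
    [0.1, 0.2, -0.02],
    [0.1, 0.3, -0.02],
    [0.1, 0.3, -0.02]
  ],
  "dr": [
    [0, 0, 0],
    [0, 0, 0],
    [0, 0, 0],
    [0, 0, 0]
  ]
}}

```text
t: 9.82
position: [487.2, 51.3, 36.7]
ee_rot: [-0.0, 0.11, 0.994, -0.001]
force: [-4.7, -1.4, 0.6]
gripper_width: 13.1
gripper_force: 40.1
```

Request:
{"api": "send_rows", "payload": {
  "jaw": [0, 0, 0],
  "xyz": [
    [0, 0.1, 0],
    [0, 0.2, 0],
    [0, 0.2, 0]
  ],
  "dr": [
    [0, 0, 0],
    [0, 0, 0],
    [0, 0, 0]
  ]
}}

```text
t: 10.2
position: [487.6, 53.2, 36.7]
ee_rot: [-0.0, 0.11, 0.994, -0.001]
force: [-4.7, -3.0, -0.4]
gripper_width: 13.6
gripper_force: 40.1
```

Request:
{"api": "send_rows", "payload": {
  "jaw": [0, 0, 0],
  "xyz": [
    [0, 0.1, 0],
    [0, 0.2, 0],
    [0, 0.2, 0]
  ],
  "dr": [
    [0, 0, 0],
    [0, 0, 0],
    [0, 0, 0]
  ]
}}

```text
t: 10.58
position: [488.1, 55.3, 36.6]
ee_rot: [-0.0, 0.11, 0.994, -0.001]
force: [-3.0, -2.5, 0.7]
gripper_width: 13.8
gripper_force: 40.1
```

Request:
{"api": "send_rows", "payload": {
  "jaw": [0, 0, 0],
  "xyz": [
    [-0.05, 0.1, 0.05],
    [-0.05, 0.15, 0.05],
    [-0.05, 0.15, 0.05]
  ],
  "dr": [
    [0, 0, 0],
    [0, 0, 0],
    [0, 0, 0]
  ]
}}

```text
t: 10.95
position: [488.3, 55.8, 36.4]
ee_rot: [-0.001, 0.11, 0.994, -0.002]
force: [-8.7, -6.1, 5.1]
gripper_width: 13.2
gripper_force: 40.9
```

Request:
{"api": "send_rows", "payload": {
  "jaw": [0, 0, 0],
  "xyz": [
    [0, 0.1, 0],
    [0, 0.1, 0],
    [0, 0.1, 0]
  ],
  "dr": [
    [0, 0, 0],
    [0, 0, 0],
    [0, 0, 0]
  ]
}}

```text
t: 11.32
position: [488.5, 56.7, 36.3]
ee_rot: [-0.001, 0.11, 0.994, -0.002]
force: [-7.5, -6.9, 6.0]
gripper_width: 13.7
gripper_force: 40.9
```

Request:
{"api": "send_rows", "payload": {
  "jaw": [0, 0, 0],
  "xyz": [
    [0, 0.1, 0],
    [0, 0.1, 0],
    [0, 0.1, 0]
  ],
  "dr": [
    [0, 0, 0],
    [0, 0, 0],
    [0, 0, 0]
  ]
}}

```text
t: 11.7
position: [488.8, 57.8, 36.3]
ee_rot: [-0.001, 0.11, 0.994, -0.002]
force: [-6.6, -5.3, 5.1]
gripper_width: 13.2
gripper_force: 40.8
```

Request:
{"api": "send_rows", "payload": {
  "jaw": [0, 0, 0],
  "xyz": [
    [0, 0.1, 0],
    [0, 0.1, 0],
    [0, 0.1, 0]
  ],
  "dr": [
    [0, 0, 0],
    [0, 0, 0],
    [0, 0, 0]
  ]
}}

```text
t: 12.08
position: [489.2, 59.9, 35.8]
ee_rot: [-0.0, 0.11, 0.994, -0.0]
force: [-4.0, -0.8, -1.2]
gripper_width: 13.3
gripper_force: 39.8
```

Request:
{"api": "send_rows", "payload": {
  "jaw": [0, 0, 0],
  "xyz": [
    [0, 0.1, 0],
    [0, 0.1, 0],
    [0, 0.1, 0]
  ],
  "dr": [
    [0, 0, 0],
    [0, 0, 0],
    [0, 0, 0]
  ]
}}

```text
t: 12.45
position: [489.5, 61.2, 35.7]
ee_rot: [-0.0, 0.11, 0.994, -0.0]
force: [-4.1, -1.4, -3.2]
gripper_width: 13.2
gripper_force: 39.6
```

Request:
{"api": "send_rows", "payload": {
  "jaw": [0, 0, 0],
  "xyz": [
    [0, 0.1, 0],
    [0, 0.1, 0],
    [0, 0.1, 0]
  ],
  "dr": [
    [0, 0, 0],
    [0, 0, 0],
    [0, 0, 0]
  ]
}}

```text
t: 12.82
position: [489.7, 62.2, 35.9]
ee_rot: [-0.0, 0.11, 0.994, 0.0]
force: [-4.0, -0.5, -3.7]
gripper_width: 13.4
gripper_force: 39.6
```

Request:
{"api": "send_rows", "payload": {
  "jaw": [0, 0, 0],
  "xyz": [
    [0, -0.1, 0],
    [0, -0.1, 0.1],
    [0, -0.1, 0.1]
  ],
  "dr": [
    [0, 0, 0],
    [0, 0, 0],
    [0, 0, 0]
  ]
}}

```text
t: 13.2
position: [489.6, 61.9, 35.3]
ee_rot: [-0.0, 0.11, 0.994, 0.001]
force: [-6.3, 2.3, -0.2]
gripper_width: 13.2
gripper_force: 39.9
```

Request:
{"api": "send_rows", "payload": {
  "jaw": [0, 0, 0],
  "xyz": [
    [0, 0, 0.1],
    [0, 0, 0.1],
    [0, 0, 0.1]
  ],
  "dr": [
    [0, 0, 0],
    [0, 0, 0],
    [0, 0, 0]
  ]
}}

```text
t: 13.58
position: [489.6, 61.8, 34.4]
ee_rot: [-0.0, 0.11, 0.994, 0.001]
force: [-5.6, 1.6, -0.5]
gripper_width: 13.2
gripper_force: 40.0
```

Request:
{"api": "send_rows", "payload": {
  "jaw": [0, 0, 0, 0],
  "xyz": [
    [0, 0.05, 0.1],
    [0, 0.05, 0.2],
    [0, 0.05, 0.2],
    [0, 0.05, 0.2]
  ],
  "dr": [
    [0, 0, 0],
    [0, 0, 0],
    [0, 0, 0],
    [0, 0, 0]
  ]
}}

```text
t: 14.08
position: [489.7, 62.0, 32.4]
ee_rot: [-0.0, 0.11, 0.994, 0.0]
force: [-5.9, 1.2, -0.7]
gripper_width: 13.5
gripper_force: 40.0
```

Request:
{"api": "send_rows", "payload": {
  "jaw": [0, 0, 0, 0],
  "xyz": [
    [0, 0, 0.1],
    [0, 0, 0.2],
    [0, 0, 0.2],
    [0, 0, 0.2]
  ],
  "dr": [
    [0, 0, 0],
    [0, 0, 0],
    [0, 0, 0],
    [0, 0, 0]
  ]
}}

```text
t: 14.58
position: [489.7, 62.1, 30.3]
ee_rot: [-0.0, 0.11, 0.994, 0.0]
force: [-5.3, 0.7, 0.3]
gripper_width: 13.6
gripper_force: 40.0
```

Request:
{"api": "send_rows", "payload": {
  "jaw": [0, 0, 0],
  "xyz": [
    [0, 0, 0.1],
    [0, 0, 0.15],
    [0, 0, 0.15]
  ],
  "dr": [
    [0, 0, 0],
    [0, 0, 0],
    [0, 0, 0]
  ]
}}

```text
t: 14.95
position: [489.7, 62.1, 29.3]
ee_rot: [-0.0, 0.11, 0.994, 0.0]
force: [-8.4, 2.5, 4.8]
gripper_width: 13.1
gripper_force: 40.7
```

Request:
{"api": "send_rows", "payload": {
  "jaw": [0, 0, 1, 1, 1, 1],
  "xyz": [
    [0.1, 0, -0.03],
    [0.15, 0, -0.05],
    [0.15, 0, -0.05],
    [0.15, 0, -0.05],
    [0.15, 0, -0.05],
    [0.15, 0, -0.05]
  ],
  "dr": [
    [0, 0, 0],
    [0, 0, 0],
    [0, 0, 0],
    [0, 0, 0],
    [0, 0, 0],
    [0, 0, 0]
  ]
}}

```text
t: 15.7
position: [488.7, 61.9, 29.3]
ee_rot: [0.0, 0.11, 0.994, 0.0]
force: [-0.6, -0.2, 0.0]
gripper_width: 84.3
gripper_force: 0.0
```

Request:
{"api": "send_rows", "payload": {
  "jaw": [1, 1, 1, 1, 1, 1, 1, 1, 1],
  "xyz": [
    [0.1, 0, -1],
    [0.1, 0, -3],
    [0.1, 0, -6],
    [0.1, 0, -10],
    [0.1, 0, -15],
    [0.1, 5, -19],
    [0.1, 10, -19],
    [0.1, 16, -19],
    [0.1, 22, -19]
  ],
  "dr": [
    [0, 0, 0],
    [0, 0, 0],
    [0, 0, 0],
    [0, 0, 0],
    [0, 0, 0],
    [0, 0, 0],
    [0, 0, 0],
    [0, 0, 0],
    [0, 0, 0]
  ]
}}

```text
t: 16.82
position: [535.8, 278.7, 220.3]
ee_rot: [0.001, 0.11, 0.994, 0.0]
force: [-0.0, -0.3, 0.2]
gripper_width: 85.4
gripper_force: 0.0
```

Run:
```python
from h import *
s,R=tool(); print(s["t"],s["position"],s["force"])
B=np.array([489.9,56.3,-.222]); rows=[]; ms={}
q=[489.7+1.7*.975,62.1-1.7*.22,-.222,14]
for c in("side","top"):
    im=eyes.get_image(c)[:,:,::-1].copy(); D=finder.cut_out(c,"plate")
    w=proj(c,np.array([[490,56,14]]))[0].astype(int)
    S=12;x0,y0=w-[32,28]
    b=cv2.resize(im[y0:y0+50,x0:x0+64],None,fx=S,fy=S,interpolation=cv2.INTER_CUBIC)
    for P in PLATE:
        cv2.polylines(b,[cv2.convexHull(((proj(c,place(P,q))-[x0,y0]+.5)*S).astype(np.int32))],True,(0,0,255),1)
    rows.append(cv2.resize(b,None,fx=.52,fy=.52))
cv2.imwrite("pics/d5.png",np.hstack(rows))
```

```text
16.825 [535.8078007  278.66855953 220.29669472] [-0.018485   -0.30520097  0.16612289]
```

View pics/d5.png

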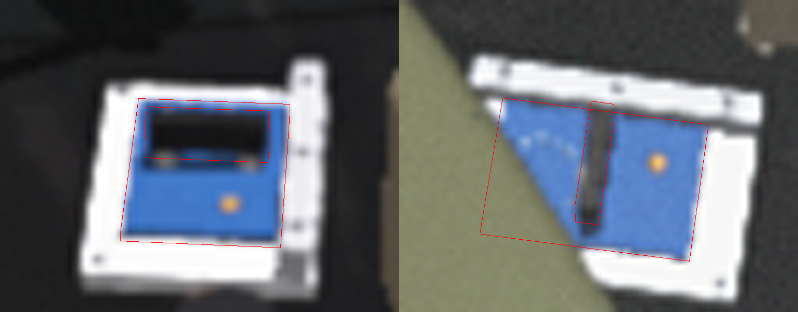

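The pictures show the brass pin inside the plate's hole (side 230,204; top 658,162), with the plate flat on the base and its far edge at the fence. The gripper is clear, so I am handing in.

```bash
python3 -c "
from cell import r
print(r.sign_off())"
```

```text
the job is handed in; nothing more can be done
None
```

The blue carrier plate sits flat on the base against the fence, with the pin in its hole. I released it and handed the job in at about 17 s of the 72 s allowed. Pressure while feeling for the pin stayed around 10 N or less, and the arm touched none of the bystanders.

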